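# Pin the sliding stop plate on the sloping mould

## Robot

A 7-joint arm with a two-finger parallel gripper is mounted at the origin on the work surface. World frame = base frame: x ahead of the robot, y to its left, z up, the work surface at z = 0. Lengths are in mm, angles in rad, forces in N, time in s.
With the tool pointing down it reaches from about 400 to 875 mm from the base axis. Payload 4.4 kg.
Tool frame: the origin (TCP) lies midway between the tips of the shut fingers; the grasp point (between the pads) lies ctrl.pinch_z behind it (ctrl.pinch_z is the distance from the TCP to the grasp point, in mm); z points along the fingers, y is the line along which they close (so a half turn about z gives the same grasp; the last joint's range is limited). The gripper opens to 85 mm and grips with 20 to 120 N. Pads are 22 mm wide; open, the fingers measure 114 mm over their backs; the gripper's body (76 mm by 85 mm) begins 54 mm behind the grasp point. The pads swing forward as they close: fully open they stand 13 mm farther back than shut.
Start: joints at [-0.066, 0.628, 0.038, 1.517, -0.027, 0.996, -0.02], TCP at [650.014, 0.027, 231.313] pointing down, gripper open.
Joint ranges: [-3.06, 3.06], [-0.37, 2.12], [-1.25, 1.32], [0.18, 2.47], [-1.1, 4.24], [0.23, 1.98], [-2.94, 2.94]. Speed limits (rad/s): [2.57, 2.57, 3.14, 3.14, 3.14, 3.14, 3.14].

## Interface

Orientations are given as a 3x3 rotation matrix whose columns are the frame's x, y, z axes.
In Python, from rig import ctrl gives the robot as it stands. The module is installed in compiled form; this text tells all that it offers.
- The arm moves only by the shell command python3 -m handwheel 'ROWS'. ROWS is JSON, a list of rows, each an object of numbers: "dx", "dy", "dz": the shift along the world's x, y, z each as a share of 20 mm, from -1 to 1; "wx", "wy", "wz": the turn, a rotation vector about the world's x, y, z each as a share of 0.12 rad, from -1 to 1; "hand": the closure, from 0 (fully open) to 1 (shut). In form: [{"dx": .., "dy": .., "dz": .., "wx": .., "wy": .., "wz": .., "hand": ..}, ...]. A call has exactly 10 rows; each row shifts and turns the commanded pose from where the row before left it; what a row does not reach is not made up. A row lasts 1/8 s, in which the tool goes at most 62.5 mm and 10.7 degrees, less where a joint would pass 70% of its speed; a pose out of reach is approached as far as the arm can. A call with a number of a shift or a turn outside -1 to 1 is refused whole. A call with a gripper value outside its range is refused whole. The fingers move at their own pace and stop on an object; the grip force is fixed at half the most. Time passes only in rows, so rows that do not move let the fingers close, or fill a call up. It gives the time, the measured TCP pose, the force, the opening and the grip force at its end, in the units of the state.
- ctrl.sense(): the state, without advancing time (a new reading comes with each control period).
- ctrl.capture(name): name is "scene" or "side" or "wrist"; returns (picture, depth): 480x640x3 uint8, blue, green, red; 480x640 float32, mm along the optical axis (not along the pixel's ray), 0 where there is no reading.
- ctrl.calibration(name): a dict with "K" (3x3 intrinsics, pixels), "extrinsics" (4x4, takes a point from world to camera coordinates). Camera axes: x right, y up, looking along -z (the intrinsics and any distortion apply to the point x, -y, -z); pixel columns grow to the right and rows downward; lengths in mm; the calibration is good to about 2 mm. The wrist camera is an equidistant fisheye: a pixel r from the principal point sees the ray r / f radians off the axis. A picture is of the moment at which its call begins: read the wrist's pose just before it. calibration takes no time and is no camera call; for the wrist camera it gives the pose at the moment of the call.
- ctrl.job_done(): hands the job in; it is judged then, once.
The state is a dict: "t": time; "qpos": joint angles; "joint_vel": joint speeds; "joint_efforts": joint torques, N m; "ee_pos": TCP position; "eef_rot": TCP orientation; "wrist_force": force on the tool from outside, world axes, zero at the start; "torque": the same for the moment, N m; "finger_gap": opening from 0.0 (shut) to 1.0 (fully open); "grasp_force": force on a finger pad.
Only numpy, scipy, OpenCV 4.12 (cv2) and the standard library are available. Lean on these libraries where they do the work, as an engineer would, in place of code of your own. Each camera call takes 0.05 s, during which the arm holds its last target. There are 200 camera calls.

## Task

Lock the stop plate on the sloping mould: take the pin with the straight cylindrical grip out of the rack and put it through the round eye of the stop plate, fully home, so that its collar lies flush on the plate, and let go. The plate slides sideways in its guides and may stand anywhere along the slot, so look or feel for the eye, without ramming the pin against the plate. Leave the two other pins in the rack and the wrench where they are.

Things in the scene. Friction and masses are not known exactly. Their poses are not given: they have to be found in the camera images.
- pin: the steel pin to use, with a straight cylindrical grip; hangs upright in a rack hole. Origin: centre of the underside of its collar; z runs up the pin. Collar 38 mm diameter, z 0 to 8 mm; grip 26 mm diameter, z 8 to 58 mm; round shank 20 mm diameter, z 0 to -60 mm, its last 6 mm tapering to 14 mm. About 0.4 kg
- pin_tip (a point): centre of the end of that pin's shank, 60 mm below the collar; axes as the pin's
- slot (a point): middle of the mould's slot, at the height of the stop plate's upper face. z: outward normal of the sloping face (27 degrees from vertical, leaning towards the robot), x up the slope, y sideways along the slot. The stop plate's round eye, 24 mm diameter, lies on the line x = 0, z = 0, anywhere from y = -18 to +18 mm: not measured. Free depth below for the whole shank
- mould: sloping mould face (240 mm along the slope, 300 wide, edges 40 and 150 mm high) on a fixed stand; origin under it on the table, x from low to high edge. Studs 36 mm high at the side edges (133 mm from the slot) and top. Aluminium stop plate 64 mm (x) by 112 (y) by 14, a 6 mm lip at each y end, eye in its middle, slides stiffly along y in guides and always covers the 30 by 64 mm slot
- rack: wooden pin rack, fixed, 90 mm (x) by 250 mm (y), upper face 80 mm above the table. Origin: centre of its underside. Three through holes 30 mm in diameter at y = -78, 0, +78 mm, each with a pin; which pin is where varies.
- ball_pin: another steel pin with a 32 mm ball as its head, in the rack, 56 mm above the rack's face; leave alone. Origin: centre of its collar's underside
- flat_pin: another steel pin with a flat disc head 42 mm across, in the rack, 42 mm above the rack's face; leave alone. Origin: centre of its collar's underside
- wrench: open-ended wrench lying on the table, 170 mm, between the rack and the mould; leave alone. Origin near its middle, x along it. Further clutter stands well beyond the rack and the mould (toolbox 210 mm high at the left, open carton 90 mm high at the right, low things at the far edge)

How it is judged:
By the outcome, as a careful person would: the job done as asked, in the order asked, and still so for the second after the job is handed in, with the robot touching nothing.
It also fails if it takes over 54 s, if anything falls off the work surface, if the arm or the gripper's body presses on something with over 40 N, if the wrist force passes 120 N, or if a joint passes its speed limit or range.

## Working session

There is one attempt and no reset: what is moved stays moved. The work goes in short steps, Python scripts to look and compute and a shell command to move; the robot and the scene stay as the last step left them, time stands still between calls to the robot, and variables do not carry over. Pictures are saved under pics/ and viewed, at most 10 in all, crops included, and the job is handed in when it is done.

```bash
mkdir -p pics
cat > h.py <<'E'
import numpy as np, cv2
from rig import ctrl
def grab(n):
    c=ctrl.calibration(n); im,d=ctrl.capture(n)
    cv2.imwrite(f'pics/{n}_{ctrl.sense()["t"]:.2f}.png',im); np.savez(f'pics/{n}.npz',im=im,d=d,K=c['K'],E=c['extrinsics'])
    return im,d,c
def px(n,u,v,depth=None,f=None):
    z=np.load(f'pics/{n}.npz'); K=z['K'];E=z['E']
    d=depth if depth else np.median(z['d'][v-1:v+2,u-1:u+2])
    x=(u-K[0,2])/K[0,0];y=(v-K[1,2])/K[1,1]
    if n=='wrist':
        r=np.hypot(x,y); s=np.tan(r)/r if r>1e-9 else 1; x*=s;y*=s
    p=np.array([x*d,-y*d,-d,1]); return (np.linalg.inv(E)@p)[:3]
def cloud(n):
    z=np.load(f'pics/{n}.npz'); K=z['K'];E=z['E'];d=z['d']
    v,u=np.mgrid[:480,:640]; x=(u-K[0,2])/K[0,0];y=(v-K[1,2])/K[1,1]
    if n=='wrist':
        r=np.hypot(x,y)+1e-12; s=np.tan(r)/r; x=x*s;y=y*s
    p=np.stack([x*d,-y*d,-d,np.ones_like(d)],-1)@np.linalg.inv(E).T
    p[d<=0]=np.nan; return p[...,:3]
E
python3 - <<'E'
from h import *
np.set_printoptions(precision=4,suppress=True)
print(ctrl.pinch_z, ctrl.sense())
for n in ('scene','side','wrist'):
    im,d,c=grab(n); print(n,c)
E
ls pics
```

```text
18.700000000000003 {'t': 0.0, 'qpos': array([-0.0658,  0.6294,  0.0384,  1.5184, -0.027 ,  0.9963, -0.02  ]), 'joint_vel': array([ 0.0011,  0.0002,  0.0009,  0.0022, -0.0001,  0.0004,  0.0009]), 'joint_efforts': array([ -0.0011, -56.3406,   1.2261, -19.345 ,   0.011 ,   0.0105,
        -0.    ]), 'ee_pos': array([649.3677,   0.0491, 230.3627]), 'eef_rot': array([[-0.    ,  1.    , -0.0019],
       [ 1.    ,  0.    ,  0.    ],
       [ 0.    , -0.0019, -1.    ]]), 'wrist_force': array([ 0.8967,  0.1217, -0.2574]), 'torque': array([-0.0424,  0.0172,  0.0091]), 'grasp_force': 0.0, 'finger_gap': 1.0042042022491757}
scene {'K': array([[513.7389,   0.    , 323.6637],
       [  0.    , 513.7389, 239.0395],
       [  0.    ,   0.    ,   1.    ]]), 'extrinsics': array([[   -0.4942,     0.8694,     0.0023,   269.1657],
       [   -0.7535,    -0.4296,     0.4977,   385.3086],
       [    0.4337,     0.2442,     0.8674, -1290.9961],
       [    0.    ,     0.    ,     0.    ,     1.    ]])}
side {'K': array([[484.2796,   0.    , 316.4165],
       [  0.    , 484.2796, 246.6382],
       [  0.    ,   0.    ,   1.    ]]), 'extrinsics': array([[  -0.7423,   -0.67  ,    0.0121,  429.1888],
       [   0.4565,   -0.4923,    0.7411, -323.0004],
       [  -0.4906,    0.5556,    0.6713, -722.8543],
       [   0.    ,    0.    ,    0.    ,    1.    ]])}
wrist {'K': array([[371.6483,   0.    , 316.4141],
       [  0.    , 371.6483, 238.7015],
       [  0.    ,   0.    ,   1.    ]]), 'extrinsics': array([[   1.    ,   -0.0001,   -0.002 , -648.4937],
       [  -0.0005,    0.9551,   -0.2963,   39.2481],
       [   0.0019,    0.2963,    0.9551, -379.0964],
       [   0.    ,    0.    ,    0.    ,    1.    ]])}
scene.npz
scene_0.05.png
side.npz
side_0.10.png
wrist.npz
wrist_0.15.png
```

View pics/scene_0.05.png

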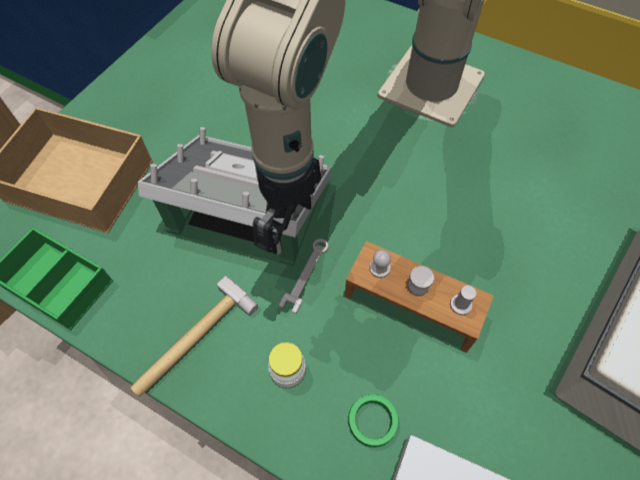

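View pics/side_0.10.png

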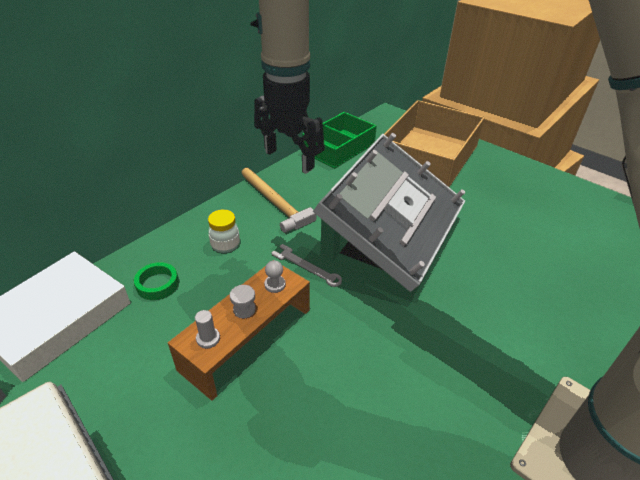

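Scene picture: the cylindrical pin is at about (465,297), the flat one at (421,281) and the ball at (381,262). Side picture: the cylinder is at (205,325), with the plate and its eye at (408,201) on the mould. Next I'll enlarge both.

Run:
```python
from h import *
np.set_printoptions(precision=1,suppress=True)
im=np.load('pics/side.npz')['im']; im2=np.load('pics/scene.npz')['im']
a=cv2.resize(im[160:260,355:455],(400,400),interpolation=cv2.INTER_CUBIC)
b=cv2.resize(im[290:360,170:240],(400,400),interpolation=cv2.INTER_CUBIC)
cv2.imwrite('pics/cropA.png',np.hstack([a,b]))
P=cloud('side')
for n,u,v in [('grip top',205,316),('eye',408,201),('plate',395,203),('plate',420,205),('plate',412,188),('rack',240,325),('rack',190,350)]: print(n,px('side',u,v))
Q=cloud('scene')
for n,u,v in [('grip top',467,291),('rack',440,300),('rack',400,278)]: print(n,px('scene',u,v))
# grip top: side cloud z within 138..? 
for C in (P,Q):
    m=(C[...,2]>128)&(C[...,2]<160)
    n,l,s,c=cv2.connectedComponentsWithStats(m.astype(np.uint8))
    for i in range(1,n):
        if 20<s[i,4]<2000:
            p=C[l==i]; print(s[i],p.mean(0),p.min(0),p.max(0))
# mould plane
m=np.zeros(P.shape[:2],bool); m[230:275,405:425]=1; m[195:225,340:365]=1;m[160:175,360:385]=1; m[205:220,430:445]=1
```

```text
grip top [555.5 283.5 138. ]
eye [ 520.  -227.    96.9]
plate [ 523.3 -179.6  116. ]
plate [ 494.1 -234.4   95.5]
plate [ 530.5 -254.3  111.6]
rack [541.2 232.1  80.9]
rack [561.9 318.6  80.3]
grip top [556.4 282.8 137.2]
rack [566.  250.1  80.6]
rack [561.5 169.5  79.4]
[309   0  28  10 151] [ 1503.1 -1038.    139.6] [ 1494.  -1139.9   128. ] [1512.1 -969.6  158.5]
[ 451   28  147   39 1381] [  698.6 -1121.9   144. ] [  550.  -1514.9   128. ] [  925.2 -1070.    159.9]
[424 161   7   6  27] [ 544.1 -328.5  132.6] [ 538.8 -335.2  128.6] [ 550.  -322.2  137.1]
[376 227   8   7  36] [484.1 -69.9 133. ] [478.4 -77.4 128.3] [491.6 -64.4 137.5]
[266 260  16  12 143] [561.7 131.1 132.6] [549.5 116.5 128. ] [577.1 142.9 137.2]
[195 310  18  17 231] [555.6 286.9 136.6] [544.5 272.2 128. ] [570.3 298.6 140.9]
[ 588  376   52   88 1453] [ 32.6  49.3 142.8] [-12.  -24.3 128. ] [ 69.   68.3 160. ]
[ 57 385  56  95 621] [514.7 502.7 142. ] [434.4 490.  129.1] [602.3 514.8 159.9]
[412  32  60  34 750] [ 49.6  13.4 143.3] [-22.1 -64.9 128. ] [ 72.7  67.6 160. ]
[177 145   6   7  36] [ 546.  -328.9  133.1] [ 538.4 -334.6  128.1] [ 551.9 -324.3  138.3]
[ 142  165  125   49 1676] [ 608.6 -216.3  141.4] [ 561.7 -338.   128. ] [656.9 -92.  159.8]
[ 138  184  126   43 1394] [ 646.9 -207.4  148.9] [ 611.7 -323.5  134.8] [679.1 -85.6 160. ]
[282 206  25  32 330] [586.2 -35.2 144.2] [546.  -56.4 128.2] [615.9 -22.5 159.9]
[374 250  16  15 160] [566.5 128.4 132.6] [551.8 115.4 128. ] [579.6 142.5 138. ]
[ 580  256   60  159 1877] [537.9 518.  143.1] [339.4 489.1 128.1] [613.8 581.8 160. ]
[459 286  17  17 206] [560.4 285.  136.5] [545.8 272.6 128.2] [571.3 297.3 141.6]
```

View pics/cropA.png

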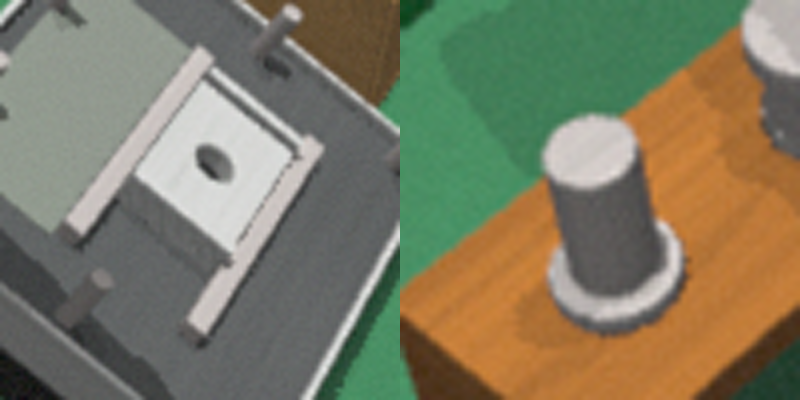

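Crop: the grip's top face is centred at side (203.4,316.4), with its collar resting on the rack. The eye is centred at about side (408.4,200.4) on the bright plate between the two guides. Now the plane fit and the slot frame.

```bash
cat >> h.py <<'E'
def ray(n,u,v):
    z=np.load(f'pics/{n}.npz'); o=np.linalg.inv(z['E'])[:3,3]; p=px(n,u,v,500.); return o,(p-o)/np.linalg.norm(p-o)
def hit(n,u,v,p0,nrm):
    o,d=ray(n,u,v); return o+d*(nrm@(p0-o))/(nrm@d)
E
python3 - <<'E'
from h import *
np.set_printoptions(precision=3,suppress=True)
up=np.array([0,0,1.])
print('grip top side',hit('side',203.4,316.4,np.array([0,0,138.]),up))
Q=cloud('scene');P=cloud('side')
for n,C,b in (('side',P,(195,310,18,17)),('scene',Q,(459,286,17,17))):
    x,y,w,h=b; p=C[y-3:y+h+3,x-3:x+w+3].reshape(-1,3); p=p[np.abs(p[:,2]-138)<2.5]; print(n,len(p),p.mean(0),(p.min(0)+p.max(0))/2)
# rack top fit
for C in (P,Q):
    m=(abs(C[...,2]-80)<2.5)&(C[...,0]>480)&(C[...,0]<660)&(C[...,1]>50)&(C[...,1]<350)
    p=C[m][:,:2].astype(np.float32); r=cv2.minAreaRect(p); print(r)
# plate plane: polygon in side image (crop/4+offset)
poly=np.array([[205,85],[290,152],[235,240],[145,178]])/4+[355,160]
m=np.zeros((480,640),np.uint8); cv2.fillPoly(m,[poly.astype(np.int32)],1); 
cv2.circle(m,(408,200),8,0,-1)
p=P[m>0]; c=np.median(p,0)
n0=np.array([-np.sin(np.radians(27)),0,np.cos(np.radians(27))])
for k in range(5):
    _,_,V=np.linalg.svd(p-p.mean(0)); n=V[2]*np.sign(V[2,2]); r=(p-p.mean(0))@n; p=p[abs(r)<max(2*r.std(),.5)]
print(len(p),p.mean(0),n,'tilt',np.degrees(np.arccos(n[2])),'yaw',np.degrees(np.arctan2(-n[1],-n[0])),r.std())
print('eye',hit('side',408.4,200.4,p.mean(0),n))
# studs & guide edges
f=lambda a,b:hit('side',a/4+355,b/4+160,p.mean(0),n)
for a,b in [((200,50),(65,225)),((320,150),(195,330))]:
    A,B=f(*a),f(*b); print(A,B,np.degrees(np.arctan2(*(A-B)[[1,0]])))
E
```

```text
grip top side [556.702 285.675 138.   ]
side 179 [557.302 286.069 137.895] [558.021 285.157 138.009]
scene 158 [558.486 285.142 137.666] [558.105 284.857 137.908]
((562.7109985351562, 206.92523193359375), (93.21297454833984, 251.8302001953125), 3.044175148010254)
((562.4314575195312, 206.80007934570312), (92.2701644897461, 250.15081787109375), 3.13851261138916)Traceback (most recent call last):
  File "<stdin>", line 19, in <module>
    u, s, vh = gufunc(a, signature=signature)
               ~~~~~~^^^^^^^^^^^^^^^^^^^^^^^^
    raise LinAlgError("SVD did not converge")
numpy.linalg.LinAlgError: SVD did not converge
```

Run:
```python
from h import *
np.set_printoptions(precision=3,suppress=True)
P=cloud('side');Q=cloud('scene')
poly=np.array([[205,85],[290,152],[235,240],[145,178]])/4+[355,160]
m=np.zeros((480,640),np.uint8); cv2.fillPoly(m,[poly.astype(np.int32)],1); 
cv2.circle(m,(408,200),8,0,-1)
p=P[m>0]; p=p[~np.isnan(p).any(1)]; p=p[np.linalg.norm(p-np.median(p,0),axis=1)<80]
for k in range(6):
    _,_,V=np.linalg.svd(p-p.mean(0)); n=V[2]*np.sign(V[2,2]); r=(p-p.mean(0))@n; p=p[abs(r)<max(2*r.std(),.5)]
print(len(p),p.mean(0),n,'tilt',np.degrees(np.arccos(n[2])),'yaw',np.degrees(np.arctan2(-n[1],-n[0])),r.std())
print('eye',hit('side',408.4,200.4,p.mean(0),n))
f=lambda a,b:hit('side',a/4+355,b/4+160,p.mean(0),n)
for a,b in [((200,50),(65,225)),((320,150),(195,330)),((135,178),(232,252)),((208,78),(298,155))]:
    A,B=f(*a),f(*b); print(A,B,np.degrees(np.arctan2(*(A-B)[[1,0]])),np.linalg.norm(A-B))
# scene: project the eye
z=np.load('pics/scene.npz');E=z['E'];K=z['K']
e=hit('side',408.4,200.4,p.mean(0),n); c=E@np.r_[e,1]; print('eye in scene',K[0,0]*c[0]/-c[2]+K[0,2],K[1,1]*-c[1]/-c[2]+K[1,2])
# mould footprint from stripes of the large face: points in scene cloud
for C in (P,Q):
    q=C.reshape(-1,3); q=q[~np.isnan(q).any(1)]
    q=q[(abs((q-p.mean(0))@n)<70)&(q[:,2]>45)&(q[:,2]<165)&(abs(q[:,0]-530)<180)&(abs(q[:,1]+220)<200)]
    h=(q-p.mean(0))@n; print(np.histogram(h,np.arange(-70,70,5)))
cv2.imwrite('pics/cropB.png',cv2.resize(z['im'][110:260,120:340],(800,545),interpolation=cv2.INTER_CUBIC))
```

```text
505 [ 511.618 -219.4    106.97 ] [-0.441 -0.102  0.892] tilt 26.927634025790823 yaw 13.03967258782359 0.98817754394155
eye [ 513.144 -215.637  108.157]
[ 564.329 -273.506  126.853] [524.757 -99.009 127.269] -77.2228314833325 178.92802717276084
[ 489.461 -289.155   88.012] [ 453.772 -116.054   90.19 ] -78.35037498676098 176.75558276134404
[ 526.309 -160.848  120.95 ] [ 472.787 -176.4     92.683] 16.202240870694535 62.49419041984186
[ 549.906 -261.435  121.099] [ 493.445 -271.859   91.965] 10.460372537937227 64.3838622549407
eye in scene 237.8352203972288 166.46442109628936
(array([  38,   32,   32,   26,    0,    0,   88,  190,  210,  231, 1657,
       6692, 1238, 1071,  566,  176,   50,   43,   75,    0,    0,    0,
          0,    0,    0,    0,    0]), array([-70, -65, -60, -55, -50, -45, -40, -35, -30, -25, -20, -15, -10,
        -5,   0,   5,  10,  15,  20,  25,  30,  35,  40,  45,  50,  55,
        60,  65]))
(array([  53,   40,   40,   24,    0,    0,  108,  348,  332,  348,  471,
       3981, 1034,  672,  489,   91,   31,   37,   49,    0,    0,    0,
          0,    0,    0,    0,    0]), array([-70, -65, -60, -55, -50, -45, -40, -35, -30, -25, -20, -15, -10,
        -5,   0,   5,  10,  15,  20,  25,  30,  35,  40,  45,  50,  55,
        60,  65]))
```

View pics/cropB.png

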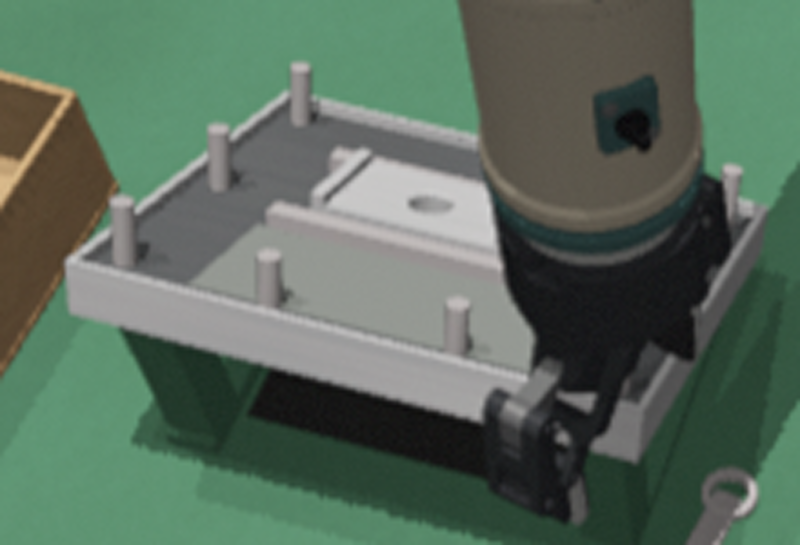

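Eye in the scene crop at (433,204), which is scene (239,166). That matches the projected (237.8,166.5) to about 3 mm. Pin at (558,285), where the +78 mm hole should be, with the rack turned 3.1°. Moving over the pin.

```bash
python3 -m handwheel '[{"dx":-0.3,"dy":0.95,"wz":0.1},{"dx":-0.3,"dy":0.95,"wz":0.1},{"dx":-0.3,"dy":0.95,"wz":0.1},{"dx":-0.3,"dy":0.95,"wz":0.1},{"dx":-0.3,"dy":0.95,"wz":0.05},{"dx":-0.3,"dy":0.95},{"dx":-0.3,"dy":0.95},{"dx":-0.3,"dy":0.95},{"dx":-0.3,"dy":0.95},{"dx":-0.3,"dy":0.95}]'; python3 -m handwheel '[{"dx":-0.3,"dy":0.95},{"dx":-0.3,"dy":0.95},{"dx":-0.3,"dy":0.95},{"dx":-0.3,"dy":0.95},{"dx":-0.3,"dy":0.95},{"dx":-0.05,"dz":-0.5},{"dz":-0.5},{"dz":-0.5},{},{}]'
python3 - <<'E'
from h import *
np.set_printoptions(precision=3,suppress=True)
s=ctrl.sense();print(s['t'],s['ee_pos'],s['eef_rot'],s['wrist_force'])
grab('wrist');C=cloud('wrist')
p=C.reshape(-1,3); p=p[(abs(p[:,2]-138)<3)&(abs(p[:,0]-558)<25)&(abs(p[:,1]-285)<25)]
print(len(p),p.mean(0),(p.min(0)+p.max(0))/2,np.ptp(p,0))
E
```

```text
0.15 [649.538   0.028 230.612] [[ 0.     1.    -0.001]
 [ 1.    -0.    -0.   ]
 [-0.    -0.001 -1.   ]] [-0.119 -0.461  0.756]validation failed for argument at $[0]...
validation failed for argument at $[0]...
<stdin>:6: RuntimeWarning: Mean of empty slice.
  ret = um.true_divide(
Traceback (most recent call last):
ValueError: zero-size array to reduction operation minimum which has no identity
```

All keys are required in every row.

```bash
python3 -m handwheel '[{"dx":-0.3,"dy":0.95,"dz":0,"wx":0,"wy":0,"wz":0.1,"hand":0},{"dx":-0.3,"dy":0.95,"dz":0,"wx":0,"wy":0,"wz":0.1,"hand":0},{"dx":-0.3,"dy":0.95,"dz":0,"wx":0,"wy":0,"wz":0.1,"hand":0},{"dx":-0.3,"dy":0.95,"dz":0,"wx":0,"wy":0,"wz":0.1,"hand":0},{"dx":-0.3,"dy":0.95,"dz":0,"wx":0,"wy":0,"wz":0.05,"hand":0},{"dx":-0.3,"dy":0.95,"dz":0,"wx":0,"wy":0,"wz":0,"hand":0},{"dx":-0.3,"dy":0.95,"dz":0,"wx":0,"wy":0,"wz":0,"hand":0},{"dx":-0.3,"dy":0.95,"dz":0,"wx":0,"wy":0,"wz":0,"hand":0},{"dx":-0.3,"dy":0.95,"dz":0,"wx":0,"wy":0,"wz":0,"hand":0},{"dx":-0.3,"dy":0.95,"dz":0,"wx":0,"wy":0,"wz":0,"hand":0}]' && python3 -m handwheel '[{"dx":-0.3,"dy":0.95,"dz":0,"wx":0,"wy":0,"wz":0,"hand":0},{"dx":-0.3,"dy":0.95,"dz":0,"wx":0,"wy":0,"wz":0,"hand":0},{"dx":-0.3,"dy":0.95,"dz":0,"wx":0,"wy":0,"wz":0,"hand":0},{"dx":-0.3,"dy":0.95,"dz":0,"wx":0,"wy":0,"wz":0,"hand":0},{"dx":-0.3,"dy":0.95,"dz":0,"wx":0,"wy":0,"wz":0,"hand":0},{"dx":0,"dy":0,"dz":-0.5,"wx":0,"wy":0,"wz":0,"hand":0},{"dx":0,"dy":0,"dz":-0.5,"wx":0,"wy":0,"wz":0,"hand":0},{"dx":0,"dy":0,"dz":-0.5,"wx":0,"wy":0,"wz":0,"hand":0},{"dx":0,"dy":0,"dz":0,"wx":0,"wy":0,"wz":0,"hand":0},{"dx":0,"dy":0,"dz":0,"wx":0,"wy":0,"wz":0,"hand":0}]'
python3 - <<'E'
from h import *
np.set_printoptions(precision=3,suppress=True)
s=ctrl.sense();print(s['t'],s['ee_pos'],s['eef_rot'],s['wrist_force'])
grab('wrist');C=cloud('wrist')
p=C.reshape(-1,3); p=p[(abs(p[:,2]-138)<3)&(abs(p[:,0]-558)<25)&(abs(p[:,1]-285)<25)]
print(len(p))
if len(p): print(p.mean(0),(p.min(0)+p.max(0))/2,np.ptp(p,0))
E
```

```text
t: 1.45
ee_pos: [589.6, 191.3, 231.3]
eef_rot: [[-0.054, 0.999, 0.0], [0.999, 0.054, 0.0], [0.0, 0.0, -1.0]]
wrist_force: [0.4, -0.5, 0.8]
finger_gap: 1.002
grasp_force: 0.0
t: 2.7
ee_pos: [560.4, 284.6, 201.3]
eef_rot: [[-0.053, 0.999, 0.0], [0.999, 0.053, -0.0], [-0.0, 0.0, -1.0]]
wrist_force: [-0.2, 0.7, 1.1]
finger_gap: 1.001
grasp_force: 0.0
2.7 [560.351 284.64  201.344] [[-0.053  0.999  0.   ]
 [ 0.999  0.053 -0.   ]
 [-0.     0.    -1.   ]] [-0.157  0.653  1.052]
1347
[556.724 285.608 137.245] [556.615 284.785 137.153] [25.136 25.318  4.251]
```

```bash
python3 -m handwheel '[{"dx":-0.15,"dy":0.03,"dz":-1,"wx":0,"wy":0,"wz":0,"hand":0},{"dx":0,"dy":0,"dz":-1,"wx":0,"wy":0,"wz":0,"hand":0},{"dx":0,"dy":0,"dz":-1,"wx":0,"wy":0,"wz":0,"hand":0},{"dx":0,"dy":0,"dz":-1,"wx":0,"wy":0,"wz":0,"hand":0},{"dx":0,"dy":0,"dz":-1,"wx":0,"wy":0,"wz":0,"hand":0},{"dx":0,"dy":0,"dz":0,"wx":0,"wy":0,"wz":0,"hand":0},{"dx":0,"dy":0,"dz":0,"wx":0,"wy":0,"wz":0,"hand":1},{"dx":0,"dy":0,"dz":0,"wx":0,"wy":0,"wz":0,"hand":1},{"dx":0,"dy":0,"dz":0,"wx":0,"wy":0,"wz":0,"hand":1},{"dx":0,"dy":0,"dz":0,"wx":0,"wy":0,"wz":0,"hand":1}]'
```

```text
t: 4.0
ee_pos: [557.4, 285.8, 102.2]
eef_rot: [[-0.054, 0.999, 0.001], [0.999, 0.054, 0.001], [0.001, 0.001, -1.0]]
wrist_force: [-2.0, -0.1, 4.8]
finger_gap: 0.286
grasp_force: 58.6
```

Grasped: opening about 24–26 mm, 59 N on the pad. Lifting and carrying to the mould.

```bash
python3 -m handwheel '[{"dx":0,"dy":0,"dz":0.5,"wx":0,"wy":0,"wz":0,"hand":1},{"dx":0,"dy":0,"dz":1,"wx":0,"wy":0,"wz":0,"hand":1},{"dx":0,"dy":0,"dz":1,"wx":0,"wy":0,"wz":0,"hand":1},{"dx":0,"dy":0,"dz":1,"wx":0,"wy":0,"wz":0,"hand":1},{"dx":0,"dy":0,"dz":1,"wx":0,"wy":0,"wz":0,"hand":1},{"dx":0,"dy":0,"dz":1,"wx":0,"wy":0,"wz":0,"hand":1},{"dx":-0.2,"dy":-0.5,"dz":1,"wx":0,"wy":0,"wz":0,"hand":1},{"dx":-0.2,"dy":-1,"dz":0.5,"wx":0,"wy":0,"wz":0,"hand":1},{"dx":-0.2,"dy":-1,"dz":0.4,"wx":0,"wy":0,"wz":0,"hand":1},{"dx":-0.2,"dy":-1,"dz":0,"wx":0,"wy":0,"wz":0,"hand":1}]' && python3 -m handwheel '[{"dx":-0.2,"dy":-1,"dz":0,"wx":0,"wy":0,"wz":0.14,"hand":1},{"dx":-0.2,"dy":-1,"dz":0,"wx":0,"wy":0,"wz":0.14,"hand":1},{"dx":-0.2,"dy":-1,"dz":0,"wx":0,"wy":0,"wz":0.14,"hand":1},{"dx":-0.2,"dy":-1,"dz":0,"wx":0,"wy":0,"wz":0.14,"hand":1},{"dx":-0.2,"dy":-1,"dz":0,"wx":0,"wy":0,"wz":0.14,"hand":1},{"dx":-0.2,"dy":-1,"dz":0,"wx":0,"wy":0,"wz":0.14,"hand":1},{"dx":-0.2,"dy":-1,"dz":0,"wx":0,"wy":0,"wz":0.14,"hand":1},{"dx":-0.2,"dy":-1,"dz":0,"wx":0,"wy":0,"wz":0.14,"hand":1},{"dx":-0.2,"dy":-1,"dz":0,"wx":0,"wy":0,"wz":0.14,"hand":1},{"dx":-0.2,"dy":-1,"dz":0,"wx":0,"wy":0,"wz":0.14,"hand":1}]' && python3 -m handwheel '[{"dx":-0.2,"dy":-1,"dz":0,"wx":0.1,"wy":-0.48,"wz":0,"hand":1},{"dx":-0.2,"dy":-1,"dz":0,"wx":0.1,"wy":-0.48,"wz":0,"hand":1},{"dx":-0.2,"dy":-1,"dz":0,"wx":0.11,"wy":-0.48,"wz":0,"hand":1},{"dx":-0.2,"dy":-1,"dz":0,"wx":0.11,"wy":-0.48,"wz":0,"hand":1},{"dx":-0.2,"dy":-1,"dz":0,"wx":0.11,"wy":-0.48,"wz":0,"hand":1},{"dx":-0.2,"dy":-1,"dz":0,"wx":0.11,"wy":-0.48,"wz":0,"hand":1},{"dx":-0.2,"dy":-1,"dz":0,"wx":0.11,"wy":-0.48,"wz":0,"hand":1},{"dx":-0.2,"dy":-1,"dz":0,"wx":0.11,"wy":-0.48,"wz":0,"hand":1},{"dx":0,"dy":-1,"dz":0,"wx":0,"wy":0,"wz":0,"hand":1},{"dx":0,"dy":-1,"dz":0,"wx":0,"wy":0,"wz":0,"hand":1}]'
```

```text
t: 5.25
ee_pos: [540.8, 213.3, 249.7]
eef_rot: [[-0.053, 0.999, 0.0], [0.999, 0.053, -0.0], [-0.0, 0.0, -1.0]]
wrist_force: [0.2, 0.2, -3.5]
finger_gap: 0.292
grasp_force: 59.2
t: 6.5
ee_pos: [499.8, 13.8, 248.8]
eef_rot: [[-0.22, 0.976, -0.001], [0.976, 0.22, -0.0], [-0.0, -0.001, -1.0]]
wrist_force: [0.3, 0.8, -4.5]
finger_gap: 0.29
grasp_force: 59.2
t: 7.75
ee_pos: [466.7, -186.3, 248.5]
eef_rot: [[-0.217, 0.87, 0.442], [0.976, 0.193, 0.098], [-0.0, 0.453, -0.891]]
wrist_force: [-0.0, 0.2, -4.2]
finger_gap: 0.288
grasp_force: 59.7
```

```bash
python3 -m handwheel '[{"dx":-0.25,"dy":-0.7,"dz":-0.25,"wx":0,"wy":0,"wz":0,"hand":1},{"dx":-0.25,"dy":-0.7,"dz":-0.25,"wx":0,"wy":0,"wz":0,"hand":1},{"dx":-0.25,"dy":-0.7,"dz":-0.25,"wx":0,"wy":0,"wz":0,"hand":1},{"dx":0,"dy":0,"dz":0,"wx":0,"wy":0,"wz":0,"hand":1},{"dx":0,"dy":0,"dz":0,"wx":0,"wy":0,"wz":0,"hand":1},{"dx":0,"dy":0,"dz":0,"wx":0,"wy":0,"wz":0,"hand":1},{"dx":0,"dy":0,"dz":0,"wx":0,"wy":0,"wz":0,"hand":1},{"dx":0,"dy":0,"dz":0,"wx":0,"wy":0,"wz":0,"hand":1},{"dx":0,"dy":0,"dz":0,"wx":0,"wy":0,"wz":0,"hand":1},{"dx":0,"dy":0,"dz":0,"wx":0,"wy":0,"wz":0,"hand":1}]'
python3 - <<'E'
from h import *
a=grab('wrist')[0];b=grab('side')[0]
cv2.imwrite('pics/w1.png',a)
cv2.imwrite('pics/s1.png',cv2.resize(b[100:280,320:520],(660,594),interpolation=cv2.INTER_CUBIC))
E
```

```text
t: 9.0
ee_pos: [454.0, -226.3, 234.3]
eef_rot: [[-0.22, 0.869, 0.444], [0.976, 0.196, 0.099], [-0.001, 0.455, -0.891]]
wrist_force: [0.1, -1.1, -3.7]
finger_gap: 0.287
grasp_force: 59.6
```

View pics/w1.png

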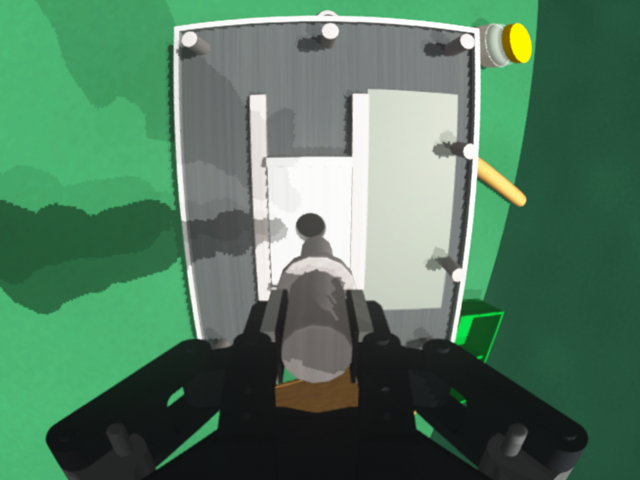

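View pics/s1.png

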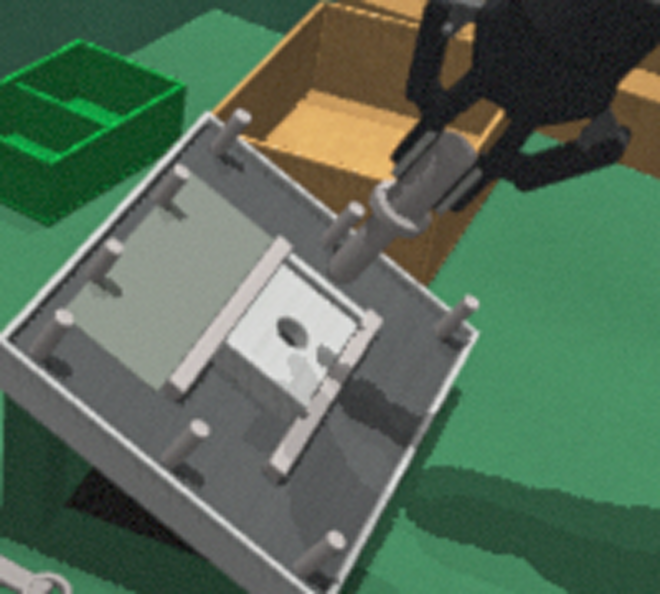

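Wrist: eye at about (311,225), upright pin tip just below it at about (317,240), well aligned sideways. Side: the pin hangs parallel to the face normal, clear of the studs. Now computing, with overlay.

```bash
cat >> h.py <<'E'
def proj(n,p):
    z=np.load(f'pics/{n}.npz'); K=z['K']; c=z['E']@np.r_[p,1]; x,y,w=c[0],-c[1],-c[2]
    if n=='wrist': r=np.hypot(x,y); t=np.arctan2(r,w); x,y,w=x/r*t,y/r*t,1
    return np.array([K[0,0]*x/w+K[0,2],K[1,1]*y/w+K[1,2]])
E
python3 - <<'E'
from h import *
np.set_printoptions(precision=3,suppress=True)
s=ctrl.sense(); T=s['ee_pos'];R=s['eef_rot']
C=cloud('wrist'); z=np.load('pics/wrist.npz')
p=C[165:205,275:345].reshape(-1,3); p=p[~np.isnan(p).any(1)]
for k in range(5):
    _,_,V=np.linalg.svd(p-p.mean(0),full_matrices=False); n=V[2]*np.sign(V[2,2]); r=(p-p.mean(0))@n; p=p[abs(r)<max(2*r.std(),.5)]
print('plane',p.mean(0),n,np.degrees(np.arccos(n[2])),np.degrees(np.arctan2(-n[1],-n[0])),r.std())
# dark eye blob
g=z['im'].max(2); m=((g<90)*255).astype(np.uint8); print(np.unique(g[205:240,295:330])[::12])
nn=-R[:,2]
for e in [(311,225)]:
    h=hit('wrist',*e,p.mean(0),n); print('eye',h,'in tool',R.T@(h-T))
hs=hit('side',408.4,200.4,p.mean(0),n); print('side eye on this plane',hs,R.T@(hs-T))
u=[291/3.3+320,331/3.3+100]; hs=hit('side',*u,p.mean(0),n); print('side eye new',u,R.T@(hs-T))
for L in (0,22.2,82.2): print(L,proj('wrist',T+R[:,2]*L),proj('side',T+R[:,2]*L))
# plate edges: guide directions in wrist
a=hit('wrist',268,110,p.mean(0),n);b=hit('wrist',268,285,p.mean(0),n);print('guide yaw',np.degrees(np.arctan2(*(a-b)[[1,0]]))-90)
im=z['im'].copy()[190:310,250:400]
im=cv2.resize(im,(750,600),interpolation=cv2.INTER_CUBIC)
for L in (22.2,82.2):
    q=(proj('wrist',T+R[:,2]*L)-[250,190])*5; cv2.drawMarker(im,tuple(int(i) for i in q),(0,0,255),0,12)
for L,rad in ((22.2,19),(76.2,10),(82.2,7)):
    P=np.array([(proj('wrist',T+R@np.array([rad*np.cos(t),rad*np.sin(t),L]))-[250,190])*5 for t in np.linspace(0,6.28,40)]).astype(np.int32)
    cv2.polylines(im,[P],True,(0,255,0),1)
cv2.imwrite('pics/w1crop.png',im)
E
```

```text
plane [ 504.056 -184.032  107.435] [-0.442 -0.101  0.891] 26.98198726463706 12.87495310974539 0.5758520496594917
[ 64  76  90 104 116 129 143 157 172 189 207 228 241]
eye [ 511.7   -214.735  107.745] in tool [ -1.242  -5.157 139.46 ]
side eye on this plane [ 513.032 -215.428  108.328] [ -2.211  -3.871 139.464]
side eye new [408.1818181818182, 200.3030303030303] [ -1.999  -3.376 139.464]
0 [318.414 306.973] [447.115 156.928]
22.2 [318.203 285.7  ] [440.047 164.402]
82.2 [317.807 246.586] [422.167 183.308]
guide yaw 11.20452637687832
```

View pics/w1crop.png

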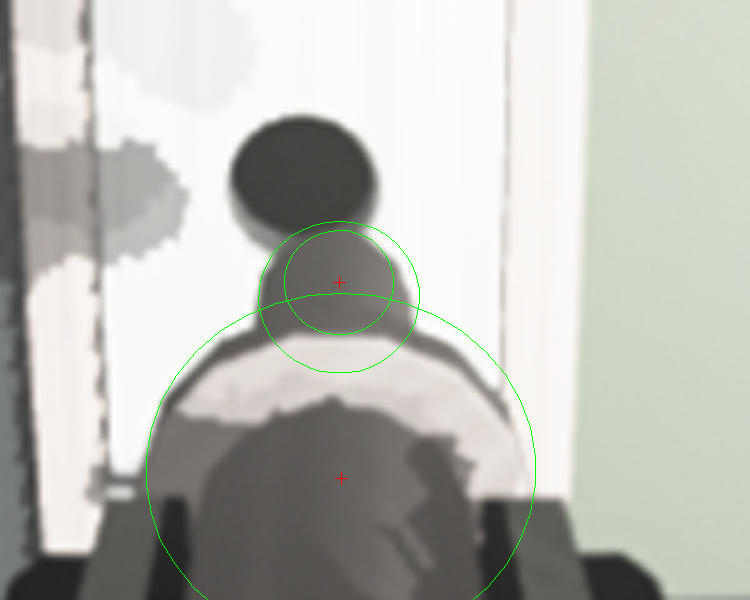

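The overlay fits the seen pin to about 1–2 mm. Relative to the tip, the eye sits about -2 mm in tool x and -4 mm in tool y, 57 mm ahead. Correcting, and approaching to about 12 mm off the plate.

```bash
python3 -m handwheel '[{"dx":0.21,"dy":0.02,"dz":-0.52,"wx":0,"wy":0,"wz":0,"hand":1},{"dx":0.21,"dy":0.02,"dz":-0.52,"wx":0,"wy":0,"wz":0,"hand":1},{"dx":0.21,"dy":0.02,"dz":-0.52,"wx":0,"wy":0,"wz":0,"hand":1},{"dx":0.22,"dy":0.02,"dz":-0.53,"wx":0,"wy":0,"wz":0,"hand":1},{"dx":0,"dy":0,"dz":0,"wx":0,"wy":0,"wz":0,"hand":1},{"dx":0,"dy":0,"dz":0,"wx":0,"wy":0,"wz":0,"hand":1},{"dx":0,"dy":0,"dz":0,"wx":0,"wy":0,"wz":0,"hand":1},{"dx":0,"dy":0,"dz":0,"wx":0,"wy":0,"wz":0,"hand":1},{"dx":0,"dy":0,"dz":0,"wx":0,"wy":0,"wz":0,"hand":1},{"dx":0,"dy":0,"dz":0,"wx":0,"wy":0,"wz":0,"hand":1}]'
python3 - <<'E'
from h import *
np.set_printoptions(precision=3,suppress=True)
a=grab('wrist')[0];b=grab('side')[0];c=grab('scene')[0]
s=ctrl.sense(); T=s['ee_pos'];R=s['eef_rot']
E=np.array([511.9,-215,107.9]); print(R.T@(E-T))
def crop(n,im,w):
    o=proj(n,T+R[:,2]*90).astype(int)-w//2; k=400/w
    r=cv2.resize(im[o[1]:o[1]+w,o[0]:o[0]+w],(400,400),interpolation=cv2.INTER_CUBIC)
    print(n,o,k)
    for L,rad in ((76.2,10),(82.2,7)):
        P=np.array([(proj(n,T+R@np.array([rad*np.cos(t),rad*np.sin(t),L]))+.5-o)*k for t in np.linspace(0,6.28,40)]).astype(np.int32)
        cv2.polylines(r,[P],True,(0,255,0),1)
    return r
cv2.imwrite('pics/c2.png',np.hstack([crop('wrist',a,100),crop('side',b,70)]))
cv2.imwrite('pics/c2s.png',crop('scene',c,80))
E
```

```text
t: 10.35
ee_pos: [471.0, -224.9, 192.6]
eef_rot: [[-0.219, 0.869, 0.444], [0.976, 0.196, 0.099], [-0.001, 0.455, -0.891]]
wrist_force: [-0.4, -1.0, -4.0]
finger_gap: 0.291
grasp_force: 59.5
[ 0.646 -1.046 94.506]
wrist [267 192] 4.0
side [374 164] 5.714285714285714
scene [198 124] 5.0
```

View pics/c2.png

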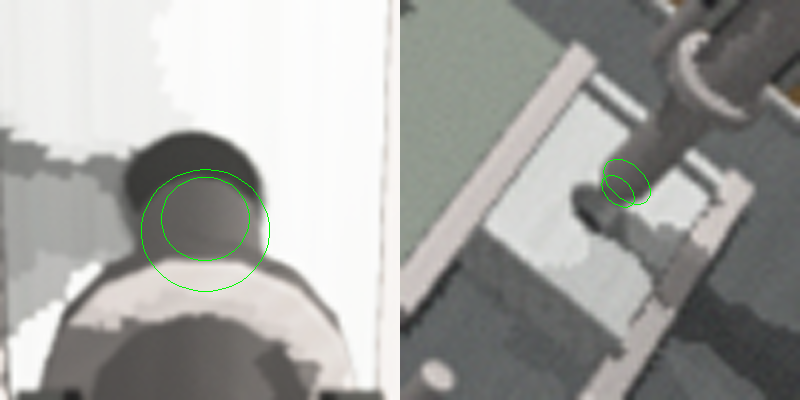

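Wrist: eye centre at crop (195,196), and the tip axis falls within about 0.5 mm of it. Side agrees to about 1 mm. Entering slowly, 20 mm along the axis.

```bash
python3 -m handwheel '[{"dx":0.056,"dy":0.012,"dz":-0.111,"wx":0,"wy":0,"wz":0,"hand":1},{"dx":0.056,"dy":0.012,"dz":-0.111,"wx":0,"wy":0,"wz":0,"hand":1},{"dx":0.056,"dy":0.012,"dz":-0.111,"wx":0,"wy":0,"wz":0,"hand":1},{"dx":0.056,"dy":0.012,"dz":-0.111,"wx":0,"wy":0,"wz":0,"hand":1},{"dx":0.056,"dy":0.012,"dz":-0.111,"wx":0,"wy":0,"wz":0,"hand":1},{"dx":0.056,"dy":0.012,"dz":-0.111,"wx":0,"wy":0,"wz":0,"hand":1},{"dx":0.056,"dy":0.012,"dz":-0.111,"wx":0,"wy":0,"wz":0,"hand":1},{"dx":0.056,"dy":0.012,"dz":-0.111,"wx":0,"wy":0,"wz":0,"hand":1},{"dx":0,"dy":0,"dz":0,"wx":0,"wy":0,"wz":0,"hand":1},{"dx":0,"dy":0,"dz":0,"wx":0,"wy":0,"wz":0,"hand":1}]'
```

```text
t: 11.75
ee_pos: [480.1, -223.2, 175.4]
eef_rot: [[-0.22, 0.869, 0.443], [0.976, 0.196, 0.1], [0.0, 0.454, -0.891]]
wrist_force: [-0.1, 0.3, -4.2]
finger_gap: 0.285
grasp_force: 59.5
```

No contact force. Next 30 mm.

```bash
python3 -m handwheel '[{"dx":0.067,"dy":0.015,"dz":-0.134,"wx":0,"wy":0,"wz":0,"hand":1},{"dx":0.067,"dy":0.015,"dz":-0.134,"wx":0,"wy":0,"wz":0,"hand":1},{"dx":0.067,"dy":0.015,"dz":-0.134,"wx":0,"wy":0,"wz":0,"hand":1},{"dx":0.067,"dy":0.015,"dz":-0.134,"wx":0,"wy":0,"wz":0,"hand":1},{"dx":0.067,"dy":0.015,"dz":-0.134,"wx":0,"wy":0,"wz":0,"hand":1},{"dx":0.067,"dy":0.015,"dz":-0.134,"wx":0,"wy":0,"wz":0,"hand":1},{"dx":0.067,"dy":0.015,"dz":-0.134,"wx":0,"wy":0,"wz":0,"hand":1},{"dx":0.067,"dy":0.015,"dz":-0.134,"wx":0,"wy":0,"wz":0,"hand":1},{"dx":0.067,"dy":0.015,"dz":-0.134,"wx":0,"wy":0,"wz":0,"hand":1},{"dx":0.067,"dy":0.015,"dz":-0.134,"wx":0,"wy":0,"wz":0,"hand":1}]'
```

```text
t: 13.0
ee_pos: [492.5, -223.4, 156.0]
eef_rot: [[-0.227, 0.876, 0.425], [0.974, 0.197, 0.114], [0.016, 0.44, -0.898]]
wrist_force: [-12.0, 2.7, -3.5]
finger_gap: 0.291
grasp_force: 60.5
```

Run:
```python
from h import *
np.set_printoptions(precision=3,suppress=True)
s=ctrl.sense(); print(s['qpos'],s['joint_vel'],s['torque'],s['wrist_force'])
T=s['ee_pos'];R=s['eef_rot'];print(R.T@(np.array([511.9,-215,107.9])-T))
grab('wrist');b=grab('side')[0];c=grab('scene')[0]
r=[cv2.resize(i[y:y+80,x:x+80],(400,400),interpolation=cv2.INTER_CUBIC) for i,x,y in((b,370,150),(c,198,124))]
cv2.imwrite('pics/c3.png',np.hstack(r))
```

```text
[ 0.763  0.531 -0.245  2.201 -1.098  0.235  1.849] [-0.03   0.04   0.022 -0.025  0.001  0.    -0.003] [0.469 3.493 0.65 ] [-11.983   2.715  -3.489]
[ 2.999 -2.455 52.428]
```

View pics/c3.png

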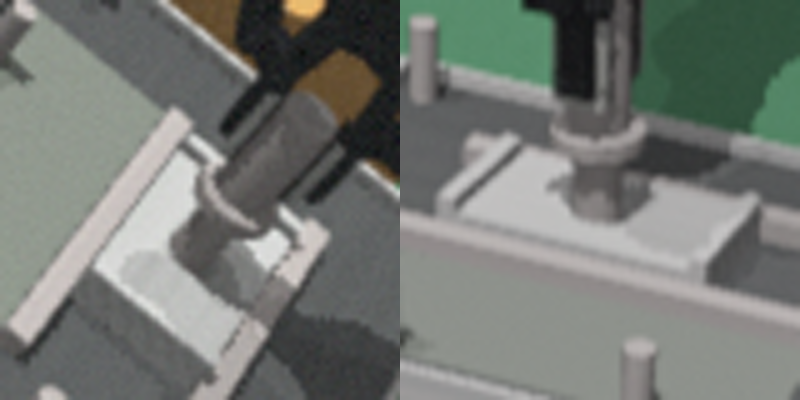

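The side and scene crops show the shank about 30 mm into the eye. The shortfall is joints 5 and 6 sitting at their range ends, not jamming. I'll let the tool lean about 4° towards the base, which the eye's play allows, and recentre while going on gently.

```bash
python3 -m handwheel '[{"dx":0.014,"dy":0,"dz":0.006,"wx":0.065,"wy":0.12,"wz":0.045,"hand":1},{"dx":0.014,"dy":0,"dz":0.006,"wx":0.065,"wy":0.12,"wz":0.045,"hand":1},{"dx":0.014,"dy":0,"dz":0.006,"wx":0.065,"wy":0.12,"wz":0.045,"hand":1},{"dx":0.014,"dy":0,"dz":0.006,"wx":0.065,"wy":0.12,"wz":0.045,"hand":1},{"dx":0.046,"dy":0.019,"dz":-0.115,"wx":0,"wy":0,"wz":0,"hand":1},{"dx":0.046,"dy":0.019,"dz":-0.115,"wx":0,"wy":0,"wz":0,"hand":1},{"dx":0.046,"dy":0.019,"dz":-0.115,"wx":0,"wy":0,"wz":0,"hand":1},{"dx":0.046,"dy":0.019,"dz":-0.115,"wx":0,"wy":0,"wz":0,"hand":1},{"dx":0,"dy":0,"dz":0,"wx":0,"wy":0,"wz":0,"hand":1},{"dx":0,"dy":0,"dz":0,"wx":0,"wy":0,"wz":0,"hand":1}]'
python3 - <<'E'
from h import *
np.set_printoptions(precision=3,suppress=True)
s=ctrl.sense(); print(s['qpos'],s['torque'],s['wrist_force'])
T=s['ee_pos'];R=s['eef_rot'];print(R.T@(np.array([511.9,-215,107.9])-T))
E
```

```text
t: 14.4
ee_pos: [498.8, -223.0, 147.8]
eef_rot: [[-0.245, 0.895, 0.372], [0.968, 0.203, 0.149], [0.058, 0.396, -0.916]]
wrist_force: [-6.0, 1.6, -6.1]
finger_gap: 0.286
grasp_force: 60.2
[ 0.64   0.552 -0.084  2.137 -0.961  0.355  1.704] [-0.133  2.379  0.317] [-6.012  1.611 -6.073]
[ 2.233 -2.424 42.682]
```

Joints are off their ends again and forces are low. About 20 mm remain, so I'll go 17 mm further.

```bash
python3 -m handwheel '[{"dx":0.03,"dy":0.02,"dz":-0.1,"wx":0,"wy":0,"wz":0,"hand":1},{"dx":0.03,"dy":0.02,"dz":-0.1,"wx":0,"wy":0,"wz":0,"hand":1},{"dx":0.03,"dy":0.02,"dz":-0.1,"wx":0,"wy":0,"wz":0,"hand":1},{"dx":0.03,"dy":0.02,"dz":-0.1,"wx":0,"wy":0,"wz":0,"hand":1},{"dx":0.03,"dy":0.02,"dz":-0.1,"wx":0,"wy":0,"wz":0,"hand":1},{"dx":0.03,"dy":0.02,"dz":-0.1,"wx":0,"wy":0,"wz":0,"hand":1},{"dx":0.03,"dy":0.02,"dz":-0.1,"wx":0,"wy":0,"wz":0,"hand":1},{"dx":0.03,"dy":0.02,"dz":-0.1,"wx":0,"wy":0,"wz":0,"hand":1},{"dx":0,"dy":0,"dz":0,"wx":0,"wy":0,"wz":0,"hand":1},{"dx":0,"dy":0,"dz":0,"wx":0,"wy":0,"wz":0,"hand":1}]'
python3 - <<'E'
from h import *
np.set_printoptions(precision=3,suppress=True)
s=ctrl.sense(); print(s['qpos'],s['torque'],s['wrist_force'])
T=s['ee_pos'];R=s['eef_rot'];print(R.T@(np.array([511.9,-215,107.9])-T))
E
```

```text
t: 15.65
ee_pos: [504.7, -220.4, 132.5]
eef_rot: [[-0.245, 0.895, 0.373], [0.968, 0.203, 0.148], [0.056, 0.398, -0.916]]
wrist_force: [-4.6, 0.7, -8.3]
finger_gap: 0.289
grasp_force: 60.0
[ 0.66   0.585 -0.132  2.141 -1.004  0.306  1.745] [-0.129  2.167  0.24 ] [-4.581  0.68  -8.336]
[ 2.116 -2.269 26.046]
```

```bash
python3 -m handwheel '[{"dx":0.02,"dy":0.01,"dz":-0.05,"wx":0,"wy":0,"wz":0,"hand":1},{"dx":0.02,"dy":0.01,"dz":-0.05,"wx":0,"wy":0,"wz":0,"hand":1},{"dx":0,"dy":0,"dz":0,"wx":0,"wy":0,"wz":0,"hand":1},{"dx":0,"dy":0,"dz":0,"wx":0,"wy":0,"wz":0,"hand":0},{"dx":0,"dy":0,"dz":0,"wx":0,"wy":0,"wz":0,"hand":0},{"dx":0,"dy":0,"dz":0,"wx":0,"wy":0,"wz":0,"hand":0},{"dx":0,"dy":0,"dz":0,"wx":0,"wy":0,"wz":0,"hand":0},{"dx":0,"dy":0,"dz":0,"wx":0,"wy":0,"wz":0,"hand":0},{"dx":0,"dy":0,"dz":0,"wx":0,"wy":0,"wz":0,"hand":0},{"dx":0,"dy":0,"dz":0,"wx":0,"wy":0,"wz":0,"hand":0}]' && python3 -m handwheel '[{"dx":-0.37,"dy":-0.15,"dz":0.92,"wx":0,"wy":0,"wz":0,"hand":0},{"dx":-0.37,"dy":-0.15,"dz":0.92,"wx":0,"wy":0,"wz":0,"hand":0},{"dx":-0.37,"dy":-0.15,"dz":0.92,"wx":0,"wy":0,"wz":0,"hand":0},{"dx":-0.37,"dy":-0.15,"dz":0.92,"wx":0,"wy":0,"wz":0,"hand":0},{"dx":-0.37,"dy":-0.15,"dz":0.92,"wx":0,"wy":0,"wz":0,"hand":0},{"dx":-0.37,"dy":-0.15,"dz":0.92,"wx":0,"wy":0,"wz":0,"hand":0},{"dx":0,"dy":0,"dz":0,"wx":0,"wy":0,"wz":0,"hand":0},{"dx":0,"dy":0,"dz":0,"wx":0,"wy":0,"wz":0,"hand":0},{"dx":0,"dy":0,"dz":0,"wx":0,"wy":0,"wz":0,"hand":0},{"dx":0,"dy":0,"dz":0,"wx":0,"wy":0,"wz":0,"hand":0}]'
python3 - <<'E'
from h import *
np.set_printoptions(precision=3,suppress=True)
b=grab('side')[0];c=grab('scene')[0];grab('wrist')
r=[cv2.resize(i[y:y+80,x:x+80],(400,400),interpolation=cv2.INTER_CUBIC) for i,x,y in((b,370,150),(c,198,124))]
cv2.imwrite('pics/c4.png',np.hstack(r))
n=np.array([-.442,-.101,.891]);p0=np.array([504.056,-184.032,107.435])
for k in ('side','scene','wrist'):
    C=cloud(k).reshape(-1,3);C=C[~np.isnan(C).any(1)];d=C-np.array([511.9,-215,107.9]);h=(C-p0)@n; lat=np.linalg.norm(d-np.outer(d@n,n),axis=1)
    H=h[(lat<24)&(h<90)&(h>-5)]; print(k,len(H),np.percentile(H,[90,98,100]),np.histogram(H,np.arange(-4,80,4))[0])
    top=C[(lat<24)&(h>55)&(h<62)]
    if len(top): print('top',len(top),top.mean(0))
E
```

```text
t: 16.9
ee_pos: [506.4, -220.4, 131.2]
eef_rot: [[-0.245, 0.894, 0.375], [0.968, 0.203, 0.147], [0.055, 0.399, -0.915]]
wrist_force: [0.6, -0.5, -0.7]
finger_gap: 1.002
grasp_force: 0.0
t: 18.15
ee_pos: [461.9, -238.1, 241.0]
eef_rot: [[-0.245, 0.894, 0.374], [0.968, 0.203, 0.148], [0.056, 0.398, -0.915]]
wrist_force: [0.9, 0.0, -0.9]
finger_gap: 1.002
grasp_force: 0.0
side 517 [57.124 58.731 59.447] [60 57 69 33 18 16 20 25 15 17 21 24 17 24 32 69  0  0  0  0]
top 82 [ 487.414 -222.395  159.259]
scene 535 [57.031 58.633 59.809] [31 62 55 52 25 21 30 25 22 26 23 24 29 23 25 62  0  0  0  0]
top 69 [ 488.88  -222.201  160.392]
wrist 3225 [58.297 58.974 60.13 ] [ 494  530  344  310   29   21   30   29   30   37   37   38   43   43
   61 1148    1    0    0    0]
top 1170 [ 485.513 -224.29   158.596]
```

View pics/c4.png

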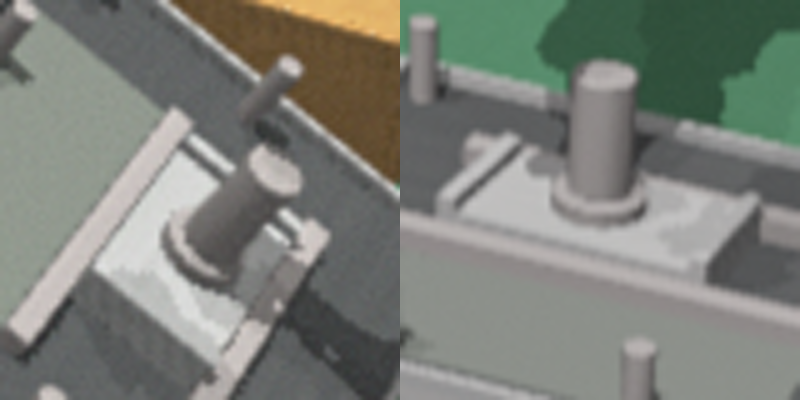

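Both views show the collar flat on the plate. The grip's top measures 58 mm above the plate, exactly as it should when home, and the gripper is clear.

```bash
python3 -c "
from rig import ctrl
print(ctrl.job_done())"
```

```text
the job is handed in; nothing more can be done
None
```

The cylindrical-grip pin is through the stop plate's eye with its collar flush on the plate; it was released with the gripper clear, and the job was handed in at about 18 s.

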